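Screw the clamp screw back into the swing-arm post

ROBOT

A 6-joint arm with a two-finger parallel gripper is mounted at the origin on the work surface. World frame = base frame: x ahead of the robot, y to its left, z up, the work surface at z = 0. Lengths are in m, angles in rad, forces in N, time in s.
With the tool pointing down it reaches from about 0.375 to 0.9 m from the base axis. Payload 3.1 kg.
Tool frame: the origin (TCP) lies midway between the tips of the shut fingers; the grasp point (between the pads) lies 19 mm behind it; z points along the fingers, y is the line along which they close (so a half turn about z gives the same grasp; the last joint's range is limited). The gripper opens to 87 mm and grips with 3 to 60 N. Pads are 19 mm wide; open, the fingers measure 117 mm over their backs; the gripper's body (75 mm by 190 mm) begins 51 mm behind the grasp point.
Start: joints at [1.137, 0.527, 1.433, -0, 1.181, -0.178], TCP at [0.158, 0.605, 0.223] pointing down, gripper open.
Joint ranges: [-3.08, 3.08], [-0.75, 2.2], [0.22, 2.44], [-1.43, 4.57], [0, 2.65], [-2.85, 2.85]. Speed limits (rad/s): [2.79, 2.79, 3.14, 3.14, 3.14, 3.14].

INTERFACE

Orientations are given as a unit quaternion [x, y, z, w].
In Python, from rig import get_obs, cams, job gives the robot as it stands.
- The arm moves only by the tool servo_tool, never from a script. Its argument "moves" is text: rows parted by semicolons, each of 5 numbers parted by spaces: the shift along the tool's x, y, z in m, then the turn about the tool's z in degrees, then the finger opening in m, from 0 to 0.087. In form: dx dy dz spin claw; .... A call has 1 to 10 rows; each row is the pose to reach, as a shift and turn from the pose commanded when the call began, along the tool's axes at that moment; what a row does not reach only later rows make up. A row lasts 1/12 s, in which the tool goes at most 41.7 mm and 7.16 degrees, less where a joint would pass 70% of its speed; a pose out of reach is approached as far as the arm can. A call with a gripper value outside its range is refused whole. The fingers move at their own pace and stop on an object; "grip_force" is the grip in N (left out, the last holds). Time passes only in rows, so rows that repeat a pose let the fingers close. It gives the time, the measured TCP pose, the force, the opening and the grip force at its end, in the units of the state.
- get_obs(): the state, without advancing time (a new reading comes with each control period).
- cams.camera(name): name is "side" or "top"; returns the picture (384x512x3 uint8, blue, green, red); there is no depth.
- cams.camera_model(name): a dict with "fx", "fy", "cx", "cy" (pixels), "R" (3x3) and "t" (3): a world point X has camera coordinates R X + t. Camera axes: x right, y down, z forward; pixel columns grow to the right and rows downward; lengths in m; the calibration is good to about 2 mm. A picture is of the moment at which its call begins. camera_model takes no time and is no camera call.
- job.hand_in(): hands the job in; it is judged then, once.
The state is a dict: "time": time; "q": joint angles; "joint_velocities": joint speeds; "joint_torque": joint torques, N m; "position": TCP position; "tool_rot": TCP orientation; "ft_force": force on the tool from outside, world axes, zero at the start; "moment": the same for the moment, N m; "grip_width": finger opening in m; "grip_force": force on a finger pad.
Only numpy, scipy, OpenCV 4.12 (cv2) and the standard library are available. Lean on these libraries where they do the work, as an engineer would, in place of code of your own. Each camera call takes 0.05 s, during which the arm holds its last target. There are 200 camera calls.

TASK

Put the clamp screw back into the post of the display board's swing arm: take it out of the wooden block, lower it upright to the bottom of the post's deep well, and gently feel for the place where its cross pin drops into the thread, never forcing it. Then screw it down clockwise (seen from above) until its collar sits flush on top of the post, and leave it there upright with the goods around it undisturbed.

Things in the scene. Friction and masses are not known exactly. Their poses are not given: they have to be found in the camera images.
- screw_head (a point): Centre of the square steel grip (24 x 24 mm, 44 mm tall) of the loose, upright clamp screw, 0.18 kg. Axes along the grip's faces, z up the screw. Under the grip a round collar, 44 mm across, 4 mm thick. The screw starts standing in the hole of the wooden block with its collar on the block; lift it more than 85 mm to clear.
- screw_collar (a point): Centre of the underside of the screw's collar, 26 mm under screw_head. Below it a 10 mm shank, 78 mm long with a tapered tip; 12 to 52 mm below the collar the shank carries a round guide sleeve, 24 mm across with bevelled ends, that fits the well with 1 mm of play all round.
- screw_pin (a point): Centre of the steel cross pin through the shank near its tip: 4.5 mm thick, 23 mm tip to tip, lying along this point's x axis (same axes as screw_head), 70 mm under the collar's underside. It is the screw's thread: its two ends run in the insert's helical channels.
- block: Fixed wooden block 70 x 70 x 84 mm with an upright 30 mm hole through it in which the screw stands; origin at the centre of its underside.
- well_mouth (a point): Centre of the mouth of the well, on top of the post, axes as the post's. The well is upright, round, 26 mm across, with a 4 mm chamfer. Collar height above this point: 13.5 mm with the pin resting on the insert's flat top, 4 mm when it has dropped through the slots, 0 when home. More than 40 N between screw and post or insert spoils the thread.
- well_insert (a point): Centre of the flat top of the threaded insert, 58 mm down the well. Two opposite slots, 8.5 mm wide, let the pin's ends drop 9.5 mm (pin within about 0.17 rad). They point along this point's +x and -x but the insert was fitted by eye: they are up to 0.7 rad off either way (not shown in these axes), to be felt by turning under light pressure.
- well_thread (a point): Centre of the thread's start (pin centre once dropped in), 66 mm down the well. From the slots' middle the channel runs level for 0.35 rad clockwise (from above), then falls 5 mm per rad, with 2 mm play; a stop blocks anticlockwise turning. The collar meets the post 1.15 rad from the slots; jams tight at about 1.6 rad. Friction holds the screw: lower it while turning.
- post: Fixed steel post, 56 x 56 mm, 95 mm tall, on a 104 mm foot, the well open at its top; origin at the centre of its underside. From its -y side a flat steel arm (44 to 68 mm above the table) runs 260 mm along -y and carries an upright display board, 85 to 255 mm above the table, 240 to 470 mm from the post.
- mask: Loose clay jaguar mask lying face up, 90 mm across, 26 mm high; fragile stock, to be left alone. Origin at the centre of its underside.
- top: Loose wooden spinning top standing on its flat crown, steel point up, 54 mm across, 68 mm high; to be left alone. Origin at the centre of its underside.
- mermaid: Loose clay mermaid figurine on a round foot, 93 mm high, tail to +y; to be left alone. Origin at the centre of its underside.
- canoe: Loose clay toy canoe, 165 mm long along its y, 43 mm wide, 33 mm high; to be left alone. Origin at the centre of its underside.
Things that resemble listed ones, but are neither listed nor needed, are in the scene too. There is more than one size of the part that bears screw_head; the job needs the smallest.

How it is judged:
By the outcome, as a careful person would: the job done as asked, in the order asked, and still so for the second after the job is handed in, with the robot touching nothing.
It also fails if it takes over 72 s, if anything falls off the work surface, if the arm or the gripper's body presses on something with over 40 N, if the wrist force passes 120 N, or if a joint passes its speed limit or range.

## Working session

There is one attempt and no reset: what is moved stays moved. The work goes in short steps, Python scripts to look and compute and a tool call to move; the robot and the scene stay as the last step left them, time stands still between calls to the robot, and variables do not carry over. Pictures are saved under pics/ and viewed, at most 10 in all, crops included, and the job is handed in when it is done.

Besides the shell and the picture viewer there is one more tool, called after "Request:" as name(argument=value, ...) on one line, values as JSON. servo_tool: Moves the arm, as the interface text tells. Its arguments: {"type":"object","properties":{"moves":{"type":"string"},"grip_force":{"type":"number"}},"required":["moves"]}

```bash
mkdir -p pics; ls; python3 - <<'E'
from rig import get_obs,cams
import cv2
o=get_obs();print(o)
for n in("side","top"):
    cv2.imwrite(f"pics/{n}0.png",cams.camera(n)); print(n,cams.camera_model(n))
E
```

```text
pics
{'time': 0.0, 'q': array([ 1.13651533e+00,  5.28465640e-01,  1.43388869e+00, -9.84295657e-06,
        1.18138483e+00, -1.78489114e-01]), 'joint_velocities': array([ 7.92002371e-04,  1.26272547e-03,  4.68048385e-04,  4.97953936e-04,
       -5.21670327e-05,  1.54526913e-03]), 'joint_torque': array([-5.06797369e-04, -4.40056765e+01, -1.76588559e+01,  6.31462131e-02,
        5.83112868e-02, -1.72798445e-04]), 'position': array([0.15779064, 0.6040062 , 0.22157628]), 'tool_rot': array([ 1.27545623e-01,  9.91832124e-01, -1.02464292e-03, -3.19368616e-04]), 'ft_force': array([-0.10455658,  0.2259186 ,  0.37960129]), 'moment': array([ 0.02191164, -0.02135057,  0.05981498]), 'grip_force': 0.0, 'grip_width': 0.08726745434214422}
side {'fx': 402.89538717417906, 'fy': 402.89538717417906, 'cx': 260.79839121281844, 'cy': 192.55108354237834, 'R': array([[-0.9825712 , -0.18582262,  0.00487849],
       [-0.10355348,  0.52538593, -0.84453911],
       [ 0.15437138, -0.83032498, -0.53547166]]), 't': array([0.58774908, 0.07982411, 0.75909663])}
top {'fx': 421.2184945922875, 'fy': 421.2184945922875, 'cx': 258.0856451255275, 'cy': 196.07285600809934, 'R': array([[-0.01168009, -0.99980086, -0.01618072],
       [-0.99149806,  0.0136773 , -0.12940063],
       [ 0.12959617,  0.01453175, -0.99146037]]), 't': array([0.07695422, 0.58458201, 0.93150457])}
```

View pics/top0.png

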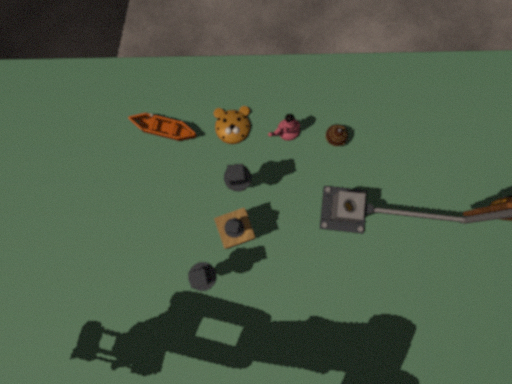

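View pics/side0.png

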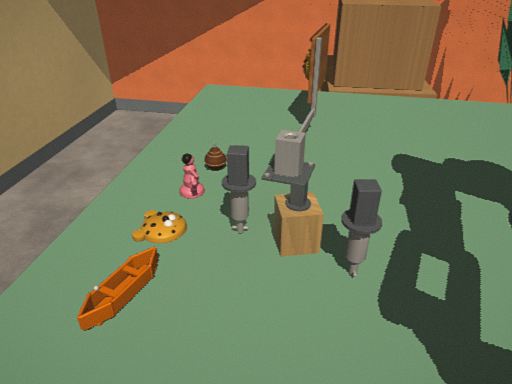

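The top view shows three screw-like parts. Those at about (237,177) and (202,276) are larger and stand free. The one at (234,228) stands in the wooden block and is the smallest, so it fits the description. The post well is at about (349,205), and I'll enlarge both in a crop.

```bash
python3 - <<'E'
import cv2,numpy as np
t=cv2.imread("pics/top0.png");s=cv2.imread("pics/side0.png")
r=lambda im,x,y,w,h,k:cv2.resize(im[y:y+h,x:x+w],None,fx=k,fy=k,interpolation=cv2.INTER_CUBIC)
g=lambda a:(255*(a/255.)**0.55).astype(np.uint8)
a=g(np.hstack([r(t,210,203,50,50,8),r(t,320,180,50,50,8)]))
cv2.imwrite("pics/c1.png",a)
b=g(np.hstack([r(s,265,175,64,84,6),r(s,258,122,64,84,6)]))
cv2.imwrite("pics/c2.png",b)
E
```

```text
(no output)
```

View pics/c1.png

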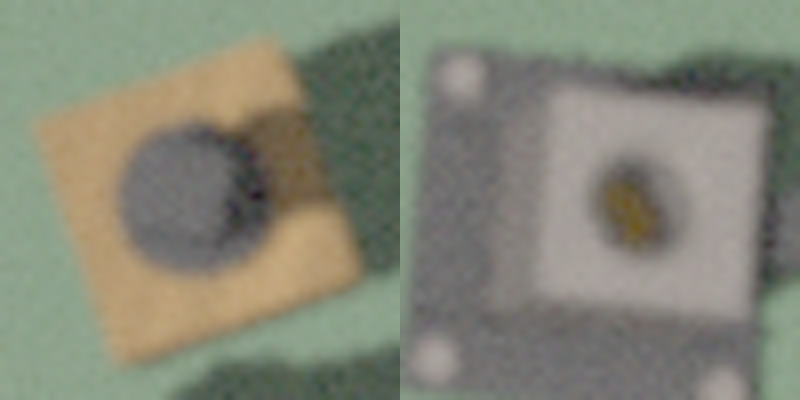

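View pics/c2.png

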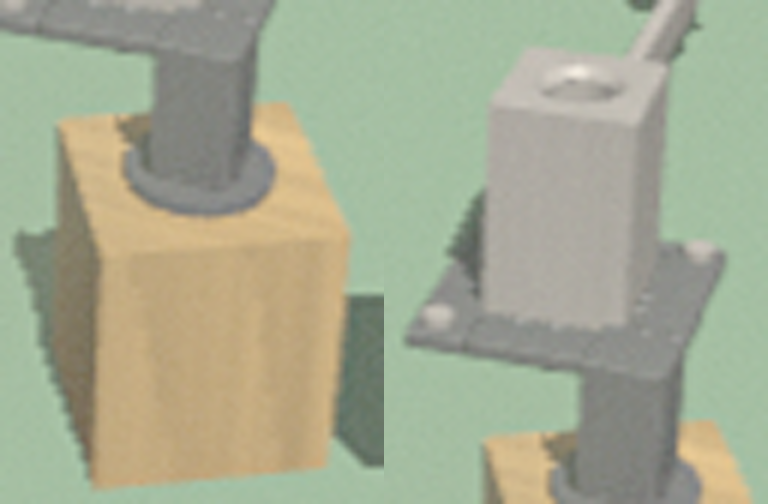

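The crops show the block's top corners at crop pixels (38,122), (275,38), (362,270) and (125,362). The collar circle is centred near (195,197). The post's top corners are at (550,85), (772,100), (752,320) and (535,305), with the mouth near (638,203). The yellow slots of the insert can be seen in the well.

```bash
cat > h.py <<'E'
import numpy as np,cv2
from rig import get_obs,cams
from scipy.spatial.transform import Rotation as Ro
def ray(n,p,z):
    m=cams.camera_model(n);R=m["R"];c=-R.T@m["t"]
    d=R.T@np.array([(p[0]-m["cx"])/m["fx"],(p[1]-m["cy"])/m["fy"],1]);return c+d*(z-c[2])/d[2]
def proj(n,X):
    m=cams.camera_model(n);v=m["R"]@np.asarray(X,float)+m["t"];return np.array([m["fx"]*v[0]/v[2]+m["cx"],m["fy"]*v[1]/v[2]+m["cy"]])
E
python3 - <<'E'
from h import *
T=lambda x,y,ox,oy:(ox+(x+.5)/8-.5,oy+(y+.5)/8-.5)
def quad(c,z,ox,oy):
    P=np.array([ray("top",T(x,y,ox,oy),z) for x,y in c]); e=np.roll(P,-1,0)-P
    print(P.mean(0).round(4),np.linalg.norm(e,axis=1).round(4),np.degrees(np.arctan2(e[:,1],e[:,0])).round(1))
quad([(38,122),(275,38),(362,270),(125,362)],.084,210,203)
quad([(150,85),(372,100),(352,320),(135,305)],.095,320,180)
print("collar",ray("top",T(195,197,210,203),.087),[ray("top",T(x,197,210,203),.087)[1].round(4) for x in(117,272)])
print("mouth",ray("top",T(238,203,320,180),.093))
S=lambda x,y,ox,oy:(ox+(x+.5)/6-.5,oy+(y+.5)/6-.5)
print("side collar",ray("side",S(199,170,265,175),.088))
print("side mouth",ray("side",S(195,83,258,122),.095), [ray("side",S(x,y,258,122),.095).round(4) for x,y in((498-384,100),(528-384,50),(665-384,65),(632-384,120))])
print("block side",[ray("side",S(x,y,265,175),.084).round(4) for x,y in((60,122),(103,258),(348,238),(288,105))])
t=cv2.imread("pics/top0.png");s=cv2.imread("pics/side0.png")
g=lambda a:cv2.normalize((255*(np.clip(a/130.,0,1))**0.6),None,0,255,cv2.NORM_MINMAX).astype(np.uint8)
r=lambda im,x,y,w,h,k:cv2.resize(im[y:y+h,x:x+w],None,fx=k,fy=k,interpolation=cv2.INTER_CUBIC)
cv2.imwrite("pics/c3.png",np.hstack([g(r(t,220,213,30,30,13)),g(r(s,283,170,30,30,13))]))
E
```

```text
[0.5119 0.1208 0.084 ] [0.0686 0.0676 0.0687 0.0695] [ -71.1 -160.   110.4   19.9]
[ 0.5564 -0.1315  0.095 ] [0.0599 0.06   0.058  0.0599] [-94.7 172.3  85.3  -5.9]
collar [0.51187609 0.1219541  0.087     ] [np.float64(0.1431), np.float64(0.1011)]
mouth [ 0.556385   -0.12806217  0.093     ]
side collar [0.51096025 0.12392153 0.088     ]
side mouth [ 0.55697985 -0.13380027  0.095     ] [array([ 0.5844, -0.1129,  0.095 ]), array([ 0.5801, -0.1603,  0.095 ]), array([ 0.5269, -0.1566,  0.095 ]), array([ 0.534 , -0.1054,  0.095 ])]
block side [array([0.5547, 0.1004, 0.084 ]), array([0.5324, 0.1659, 0.084 ]), array([0.4673, 0.1436, 0.084 ]), array([0.489 , 0.0779, 0.084 ])]
```

View pics/c3.png

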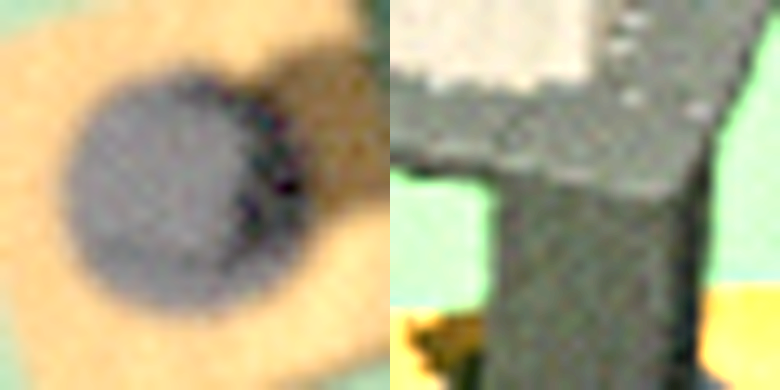

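The grip's yaw is about -9°, both from the top-face edge and from its faces in the side view. The screw is at (0.5115, 0.122) and the well at about (0.5565, -0.1325), with the post's yaw at about -6°. I'll grip with the tool's y near 81°, which keeps the gripper's long side clear of the loose big screws, and move now.

Request:
servo_tool(moves="-0.4645 -0.3765 0 -6 0.087;-0.4645 -0.3765 0 -6 0.087;-0.4645 -0.3765 0 -6 0.087;-0.4645 -0.3765 0 -6 0.087;-0.4645 -0.3765 0 -6 0.087;-0.4645 -0.3765 0 -6 0.087;-0.4645 -0.3765 0 -6 0.087;-0.4645 -0.3765 0 -6 0.087;-0.4645 -0.3765 0 -6 0.087;-0.4645 -0.3765 0 -6 0.087")

```text
time: 0.93
position: [0.4054, 0.2671, 0.2224]
tool_rot: [0.075, 0.997, -0.0, -0.0]
ft_force: [0.3, -0.1, -0.4]
grip_width: 0.0871
grip_force: 0.0
```

```bash
cat >> h.py <<'E'
def st():
    o=get_obs();R=Ro.from_quat(o["tool_rot"]);x=R.as_matrix()[:,0]
    print("t%.2f"%o["time"],"pos",o["position"].round(4),"toolx %.1f"%np.degrees(np.arctan2(x[1],x[0])),"z",R.as_matrix()[:,2].round(3),"F",o["ft_force"].round(1),"M",o["moment"].round(2),"q6 %.1f"%np.degrees(o["q"][5]),"w %.4f gf %.1f"%(o["grip_width"],o["grip_force"]));return o,R
def to(X):
    o,R=st();print("delta",R.inv().apply(np.array(X)-o["position"]).round(4))
E
python3 -c "
from h import *
to([.5115,.122,.2216])"
```

```text
t0.93 pos [0.4054 0.2671 0.2224] toolx 171.3 z [-0. -0. -1.] F [ 0.3 -0.1 -0.4] M [ 0.05 -0.06  0.04] q6 -61.2 w 0.0871 gf 0.0
delta [-0.1267 -0.1275  0.0008]
```

Request:
servo_tool(moves="-0.127 -0.1275 0 0 0.087;-0.127 -0.1275 0 0 0.087;-0.127 -0.1275 0 0 0.087;-0.127 -0.1275 0 0 0.087;-0.127 -0.1275 0 0 0.087;-0.127 -0.1275 0.035 0 0.087;-0.127 -0.1275 0.035 0 0.087;-0.127 -0.1275 0.035 0 0.087")

```text
time: 1.6
position: [0.5088, 0.1238, 0.186]
tool_rot: [0.076, 0.997, -0.0, -0.003]
ft_force: [-0.3, 0.6, 0.1]
grip_width: 0.087
grip_force: 0.0
```

```bash
python3 - <<'E'
from h import *
to([.5115,.122,.095])
a=cams.camera("side");cv2.imwrite("pics/s1.png",cv2.resize(a[60:280,200:440],None,fx=2.5,fy=2.5,interpolation=cv2.INTER_CUBIC))
E
```

```text
t1.60 pos [0.5088 0.1238 0.186 ] toolx 171.3 z [-0.007  0.    -1.   ] F [-0.3  0.6  0.1] M [-0.02  0.04 -0.01] q6 -79.9 w 0.0870 gf 0.0
delta [-0.0035 -0.0013  0.0909]
```

View pics/s1.png

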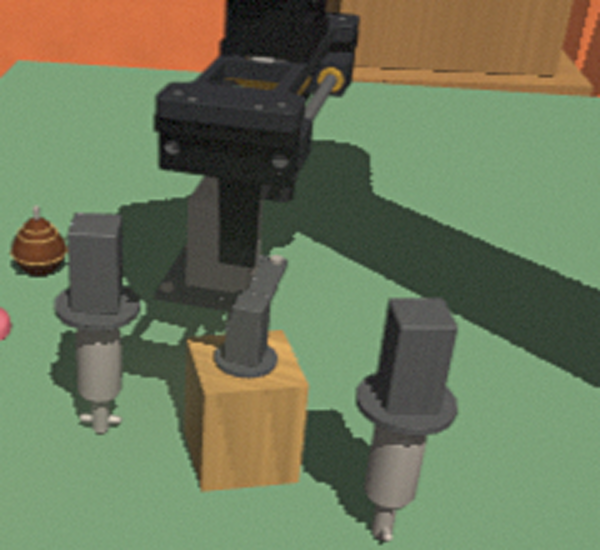

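The view shows the open gripper over the block's screw, with the small screw's grip at about crop (247,330) between the finger lines. The two larger screws are clear on either side, so I'll descend.

Request:
servo_tool(moves="0 0 0.02 0 0.087;0 0 0.04 0 0.087;0 0 0.055 0 0.087;0 0 0.07 0 0.087;0 0 0.08 0 0.087;0 0 0.088 0 0.087;0 0 0.09 0 0.087;0 0 0.09 0 0.087")

```text
time: 2.32
position: [0.5113, 0.1242, 0.0977]
tool_rot: [0.075, 0.997, 0.0, 0.0]
ft_force: [-1.0, -0.1, 0.5]
grip_width: 0.087
grip_force: 0.0
```

```bash
python3 - <<'E'
from h import *
to([.5115,.122,.095])
E
```

```text
t2.32 pos [0.5113 0.1242 0.0977] toolx 171.4 z [ 0.  0. -1.] F [-1.  -0.1  0.5] M [-0.02  0.    0.04] q6 -79.9 w 0.0870 gf 0.0
delta [-0.0005 -0.0021  0.0027]
```

Request:
servo_tool(moves="0 -0.002 0.002 0 0.05;0 -0.002 0.002 0 0.03;0 -0.002 0.002 0 0.02;0 -0.002 0.002 0 0.02;0 -0.002 0.002 0 0.02;0 -0.002 0.002 0 0.02;0 -0.002 0.002 0 0.02;0 -0.002 0.002 0 0.02;0 -0.002 0.002 0 0.02;0 -0.002 0.002 0 0.02", grip_force=20)

```text
time: 3.15
position: [0.5109, 0.1218, 0.0955]
tool_rot: [0.075, 0.997, -0.0, -0.0]
ft_force: [0.1, -0.1, -0.4]
grip_width: 0.0283
grip_force: 0.0
```

```bash
python3 - <<'E'
from h import *
to([.5115,.122,.095])
E
```

```text
t3.15 pos [0.5109 0.1218 0.0955] toolx 171.3 z [-0. -0. -1.] F [ 0.1 -0.1 -0.4] M [0.01 0.   0.02] q6 -80.1 w 0.0283 gf 0.0
delta [-0.0006  0.0003  0.0005]
```

Nearly closed. I'll let it finish, then lift 125 mm.

Request:
servo_tool(moves="0 0 0 0 0.02;0 0 0 0 0.02;0 0 0 0 0.02;0 0 0 0 0.02;0 0 0 0 0.02", grip_force=35)

```text
time: 3.57
position: [0.5109, 0.1219, 0.0955]
tool_rot: [0.075, 0.997, 0.0, -0.0]
ft_force: [-0.1, 0.7, 0.3]
grip_width: 0.0239
grip_force: 34.5
```

Request:
servo_tool(moves="0 0 -0.01 0 0.02;0 0 -0.025 0 0.02;0 0 -0.045 0 0.02;0 0 -0.065 0 0.02;0 0 -0.085 0 0.02;0 0 -0.105 0 0.02;0 0 -0.12 0 0.02;0 0 -0.125 0 0.02;0 0 -0.125 0 0.02;0 0 -0.125 0 0.02")

```text
time: 4.4
position: [0.5104, 0.1217, 0.2203]
tool_rot: [0.075, 0.997, -0.0, -0.0]
ft_force: [0.8, 0.7, -1.8]
grip_width: 0.024
grip_force: 34.5
```

```bash
python3 - <<'E'
from h import *
o,R=st()
g=lambda a:(255*(a/255.)**0.6).astype(np.uint8)
a=cams.camera("side");cv2.imwrite("pics/s2_full.png",a)
p=proj("side",o["position"]-[0,0,.05]).astype(int);print(p)
x,y=p[0]-50,p[1]-60
cv2.imwrite("pics/s2.png",g(cv2.resize(a[y:y+110,x:x+100],None,fx=5,fy=5,interpolation=cv2.INTER_CUBIC)))
E
```

```text
t4.40 pos [0.5104 0.1217 0.2203] toolx 171.3 z [-0.001 -0.    -1.   ] F [ 0.8  0.7 -1.8] M [ 0.02 -0.02 -0.05] q6 -80.1 w 0.0240 gf 34.5
[301 159]
```

View pics/s2.png

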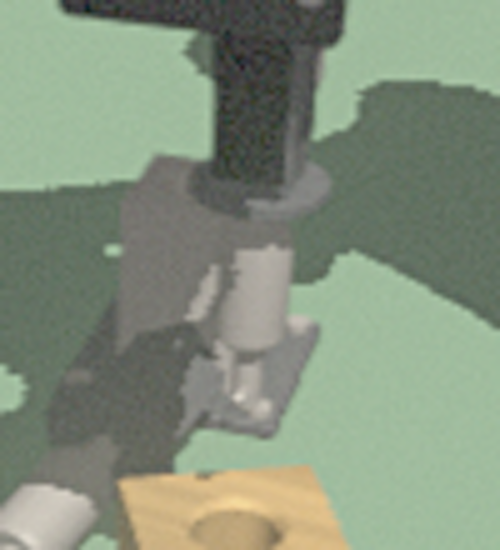

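The screw hangs upright over the block hole. The pin's near end shows at about crop (262,405) and its far end at about (225,352). I'll project both pin hypotheses to check.

```bash
python3 - <<'E'
from h import *
P=np.array([.5104,.1217,.2203])
c=P+[0,0,-.0115-.07] # collar underside = TCP-11.5mm
o=np.array([251,99])
for z in(-.0115,):
  print("collar",(proj("side",P+[0,0,z])-o)*5)
  q=P+[0,0,z-.07];print("pin",(proj("side",q)-o)*5,"tip",(proj("side",q-[0,0,.008])-o)*5)
  for a in (81,171,126,36):
    d=.0115*np.array([np.cos(np.radians(a)),np.sin(np.radians(a)),0]);print(a,(proj("side",q+d)-o)*5,(proj("side",q-d)-o)*5)
E
```

```text
collar [257.35518026 192.41451957]
pin [244.52825522 387.74921599] tip [243.15414396 408.67485527]
81 [235.30991627 404.45344517] [253.49533962 371.50027639]
171 [278.57212229 393.83728301] [210.81647759 381.72053656]
126 [262.28970503 403.89520748] [227.23082028 372.02503581]
36 [213.95255762 395.16060289] [274.72087888 380.43068419]
```

```bash
python3 - <<'E'
from h import *
a=cv2.imread("pics/s2_full.png")
g=lambda a:(255*(a/255.)**0.6).astype(np.uint8)
cv2.imwrite("pics/s3.png",cv2.resize(g(a[160:190,285:315]),None,fx=18,fy=18,interpolation=cv2.INTER_NEAREST))
E
```

```text
(no output)
```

View pics/s3.png

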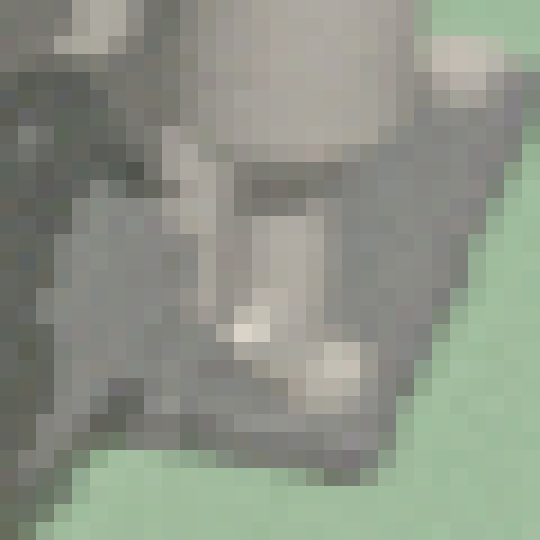

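The bright pin end at pixel (299,178) matches the pin lying along the tool's y (81°). The other blob is a foot bolt behind it. Next I'll carry the screw over the well and turn the pin to the anticlockwise end of the search range.

Request:
servo_tool(moves="-0.012 -0.035 0 7 0.02;-0.024 -0.07 0 14 0.02;-0.036 -0.105 0 21 0.02;-0.048 -0.14 0 28 0.02;-0.06 -0.175 0 34 0.02;-0.072 -0.21 0 40 0.02;-0.080 -0.233 0 44 0.02;-0.084 -0.2443 0 45 0.02;-0.084 -0.2443 0 45 0.02;-0.084 -0.2443 0 45 0.02")

```text
time: 5.28
position: [0.5562, -0.1315, 0.2193]
tool_rot: [0.451, 0.892, 0.0, -0.002]
ft_force: [-0.8, 0.8, -2.0]
grip_width: 0.0242
grip_force: 34.5
```

```bash
python3 - <<'E'
from h import *
to([.5565,-.1325,.2203]);o=get_obs()
g=lambda a:(255*(a/255.)**0.6).astype(np.uint8)
a=cams.camera("side");p=proj("side",o["position"]-[0,0,.06]).astype(int);print(p)
x,y=p[0]-50,p[1]-60;print(x,y)
cv2.imwrite("pics/s4.png",g(cv2.resize(a[y:y+110,x:x+100],None,fx=5,fy=5,interpolation=cv2.INTER_CUBIC)))
for z in(-.0115,-.0815,-.0895):print((proj("side",o["position"]+[0,0,z])-[x,y])*5)
E
```

```text
t5.28 pos [ 0.5562 -0.1315  0.2193] toolx 126.4 z [-0.003  0.002 -1.   ] F [-0.8  0.8 -2. ] M [-0.03  0.05  0.01] q6 -60.9 w 0.0242 gf 34.5
delta [-0.001  -0.0003 -0.001 ]
[291 108]
241 48
[258.3893765 191.199574 ]
[250.82126932 349.10800813]
[249.99717885 366.30264253]
```

View pics/s4.png

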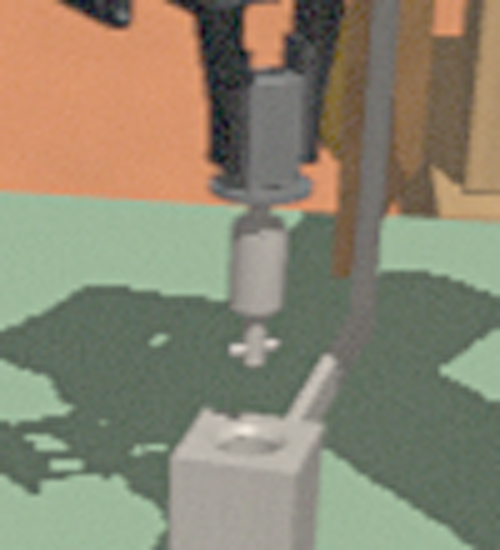

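```bash
python3 - <<'E'
from h import *
o=get_obs();p=o["position"];of=np.array([241,48])
f=lambda X:(proj("side",X)-of)*5
print(f([p[0],p[1],.095]))
for d in([.001,0],[0,.001]):print(f([p[0]+d[0],p[1]+d[1],.095])-f([p[0],p[1],.095]))
print("post corners->",[f([*ray("side",(241+x/5,48+y/5),.095)[:2],.095]) and 0 for x,y in()])
C=np.array([ray("side",(241+x/5,48+y/5),.095) for x,y in((172,458),(205,408),(325,427),(300,463))]);print(C.mean(0),C)
print(ray("side",(241+252/5-.0,48+437/5),.095))
a=cams.camera("top");cv2.imwrite("pics/t1.png",a)
E
```

```text
[246.53357413 440.1305568 ]
[-2.21797283 -0.1827613 ]
[-0.27927941  0.91349891]
post corners-> []
[ 0.55456824 -0.13274215  0.095     ] [[ 0.58589801 -0.10543376  0.095     ]
 [ 0.57940697 -0.162332    0.095     ]
 [ 0.52288548 -0.15186633  0.095     ]
 [ 0.53008249 -0.11133652  0.095     ]]
[ 0.55408722 -0.13447163  0.095     ]
```

Request:
servo_tool(moves="0.0004 -0.0006 0.015 0 0.02;0.0004 -0.0006 0.028 0 0.02;0.0004 -0.0006 0.036 0 0.02;0.0004 -0.0006 0.042 0 0.02;0.0004 -0.0006 0.048 0 0.02;0.0004 -0.0006 0.052 0 0.02;0.0004 -0.0006 0.055 0 0.02;0.0004 -0.0006 0.055 0 0.02")

```text
time: 6.05
position: [0.5563, -0.1322, 0.1651]
tool_rot: [0.451, 0.892, -0.0, -0.0]
ft_force: [0.2, 1.2, -1.1]
grip_width: 0.0236
grip_force: 34.5
```

```bash
python3 -c "
from h import *
st()"
```

```text
t6.05 pos [ 0.5563 -0.1322  0.1651] toolx 126.4 z [-0.001  0.    -1.   ] F [ 0.2  1.2 -1.1] M [-0.04  0.03 -0.02] q6 -60.9 w 0.0236 gf 34.5
```

Request:
servo_tool(moves="0 0 0.003 0 0.02;0 0 0.006 0 0.02;0 0 0.008 0 0.02;0 0 0.01 0 0.02;0 0 0.012 0 0.02;0 0 0.014 0 0.02")

```text
time: 6.55
position: [0.5563, -0.1316, 0.1515]
tool_rot: [0.452, 0.892, 0.001, -0.001]
ft_force: [-0.2, 3.7, -0.4]
grip_width: 0.024
grip_force: 34.5
```

```bash
python3 -c "
from h import *
st()"
```

```text
t6.55 pos [ 0.5563 -0.1316  0.1515] toolx 126.3 z [-0.     0.002 -1.   ] F [-0.2  3.7 -0.4] M [ 0.71  0.02 -0.03] q6 -60.9 w 0.0240 gf 34.5
```

Force pushes toward +y, so I'm shifting 0.8 mm that way and continuing.

Request:
servo_tool(moves="0.0006 0.0005 0 0 0.02;0.0006 0.0005 0.003 0 0.02;0.0006 0.0005 0.006 0 0.02;0.0006 0.0005 0.009 0 0.02;0.0006 0.0005 0.012 0 0.02;0.0006 0.0005 0.015 0 0.02;0.0006 0.0005 0.018 0 0.02;0.0006 0.0005 0.021 0 0.02;0.0006 0.0005 0.023 0 0.02;0.0006 0.0005 0.023 0 0.02")

```text
time: 7.38
position: [0.5563, -0.1313, 0.1279]
tool_rot: [0.451, 0.892, 0.0, -0.0]
ft_force: [1.7, 3.3, -3.3]
grip_width: 0.0241
grip_force: 34.5
```

```bash
python3 -c "
from h import *
st()"
```

```text
t7.38 pos [ 0.5563 -0.1313  0.1279] toolx 126.3 z [-0.001  0.001 -1.   ] F [ 1.7  3.3 -3.3] M [ 0.88 -0.15 -0.01] q6 -60.8 w 0.0241 gf 34.5
```

Request:
servo_tool(moves="0.0004 0.0008 0 0 0.02;0.0004 0.0008 0.0015 0 0.02;0.0004 0.0008 0.003 0 0.02;0.0004 0.0008 0.004 0 0.02;0.0004 0.0008 0.005 0 0.02;0.0004 0.0008 0.006 0 0.02;0.0004 0.0008 0.006 0 0.02")

```text
time: 7.97
position: [0.5566, -0.131, 0.1223]
tool_rot: [0.451, 0.892, -0.0, -0.0]
ft_force: [-1.7, 1.3, -0.6]
grip_width: 0.0239
grip_force: 34.5
```

```bash
python3 -c "
from h import *
st()"
```

```text
t7.97 pos [ 0.5566 -0.131   0.1223] toolx 126.4 z [-0.001 -0.    -1.   ] F [-1.7  1.3 -0.6] M [0.27 0.32 0.05] q6 -60.8 w 0.0239 gf 34.5
```

Request:
servo_tool(moves="0 0 0.0005 0 0.02;0 0 0.001 0 0.02;0 0 0.0015 0 0.02;0 0 0.002 0 0.02;0 0 0.002 0 0.02")

```text
time: 8.38
position: [0.5568, -0.1309, 0.1204]
tool_rot: [0.451, 0.892, -0.0, -0.0]
ft_force: [-1.8, 1.5, -1.3]
grip_width: 0.0239
grip_force: 34.5
```

Request:
servo_tool(moves="0 0 0.0005 0 0.02;0 0 0.001 0 0.02;0 0 0.001 0 0.02")

```text
time: 8.63
position: [0.5569, -0.1308, 0.1197]
tool_rot: [0.451, 0.892, -0.0, -0.0]
ft_force: [-2.7, 1.1, 1.3]
grip_width: 0.0239
grip_force: 34.5
```

Request:
servo_tool(moves="0 0 0.0004 0 0.02;0 0 0.0008 0 0.02;0 0 0.0008 0 0.02")

```text
time: 8.88
position: [0.557, -0.1308, 0.1195]
tool_rot: [0.451, 0.892, -0.0, 0.0]
ft_force: [-3.4, 1.2, 5.5]
grip_width: 0.0239
grip_force: 34.5
```

The pin rests on the insert with about 7 N. Next is a clockwise sweep in 12° pieces.

Request:
servo_tool(moves="0.0002 -0.0003 0 3 0.02;0.0002 -0.0003 0 6 0.02;0.0002 -0.0003 0 9 0.02;0.0002 -0.0003 0 12 0.02;0.0002 -0.0003 0 12 0.02")

```text
time: 9.3
position: [0.5571, -0.1307, 0.1194]
tool_rot: [0.543, 0.84, 0.0, 0.001]
ft_force: [-2.4, 2.9, 3.3]
grip_width: 0.0237
grip_force: 34.5
```

```bash
python3 -c "
from h import *
st()"
```

```text
t9.30 pos [ 0.5571 -0.1307  0.1194] toolx 114.3 z [ 0.001  0.    -1.   ] F [-2.4  2.9  3.3] M [ 0.47  0.47 -0.03] q6 -48.7 w 0.0237 gf 34.5
```

Request:
servo_tool(moves="0.0005 -0.0002 0.0005 3 0.02;0.0005 -0.0002 0.0005 6 0.02;0.0005 -0.0002 0.0005 9 0.02;0.0005 -0.0002 0.0005 12 0.02;0.0005 -0.0002 0.0005 12 0.02")

```text
time: 9.72
position: [0.5569, -0.1306, 0.1182]
tool_rot: [0.627, 0.779, 0.0, 0.001]
ft_force: [-0.6, 2.3, 0.7]
grip_width: 0.024
grip_force: 34.5
```

```bash
python3 -c "
from h import *
st()"
```

```text
t9.72 pos [ 0.5569 -0.1306  0.1182] toolx 102.3 z [ 0.002 -0.    -1.   ] F [-0.6  2.3  0.7] M [0.34 0.14 0.01] q6 -36.8 w 0.0240 gf 34.5
```

The tool sank 1.2 mm, so the slot may be here. I'll press down gently without turning.

Request:
servo_tool(moves="0 0 0.0006 0 0.02;0 0 0.0012 0 0.02;0 0 0.0012 0 0.02")

```text
time: 9.97
position: [0.5569, -0.1306, 0.1173]
tool_rot: [0.627, 0.779, 0.0, 0.001]
ft_force: [-0.7, 2.3, 1.8]
grip_width: 0.0238
grip_force: 34.5
```

Request:
servo_tool(moves="0 0 0.0006 0 0.02;0 0 0.0012 0 0.02;0 0 0.0018 0 0.02;0 0 0.0018 0 0.02")

```text
time: 10.3
position: [0.5567, -0.1306, 0.115]
tool_rot: [0.627, 0.779, 0.0, 0.001]
ft_force: [1.1, 2.3, 0.5]
grip_width: 0.0236
grip_force: 34.5
```

```bash
python3 -c "
from h import *
st()"
```

```text
t10.30 pos [ 0.5567 -0.1306  0.115 ] toolx 102.3 z [ 0.001 -0.    -1.   ] F [1.1 2.3 0.5] M [ 0.47 -0.26 -0.02] q6 -36.8 w 0.0236 gf 34.5
```

It's in the slot. I'll lower it to the 9.5 mm drop.

Request:
servo_tool(moves="0.0003 0 0.0008 0 0.02;0.0003 0 0.0016 0 0.02;0.0003 0 0.0024 0 0.02;0.0003 0 0.0032 0 0.02;0.0003 0 0.0032 0 0.02")

```text
time: 10.72
position: [0.5564, -0.1303, 0.1119]
tool_rot: [0.627, 0.779, 0.0, 0.0]
ft_force: [1.2, 1.5, 1.0]
grip_width: 0.0237
grip_force: 34.5
```

Request:
servo_tool(moves="0 0 0.0005 0 0.02;0 0 0.001 0 0.02;0 0 0.001 0 0.02")

```text
time: 10.97
position: [0.5563, -0.1303, 0.1109]
tool_rot: [0.627, 0.779, 0.0, 0.0]
ft_force: [0.6, 1.7, 2.7]
grip_width: 0.024
grip_force: 34.5
```

Request:
servo_tool(moves="0 0 0.0005 0 0.02;0 0 0.001 0 0.02;0 0 0.001 0 0.02;0 0 0.001 0 0.02")

```text
time: 11.3
position: [0.5563, -0.1303, 0.1102]
tool_rot: [0.627, 0.779, 0.0, 0.0]
ft_force: [0.7, 0.6, 5.0]
grip_width: 0.0239
grip_force: 34.5
```

```bash
python3 -c "
from h import *
st()"
```

```text
t11.30 pos [ 0.5563 -0.1303  0.1102] toolx 102.3 z [ 0. -0. -1.] F [0.7 0.6 5. ] M [ 0.29 -0.21 -0.09] q6 -36.7 w 0.0239 gf 34.5
```

Bottomed at 9.4 mm. Now I'm turning clockwise, in the level part first.

Request:
servo_tool(moves="0 0 0 3 0.02;0 0 0 6 0.02;0 0 0 9 0.02;0 0 0 12 0.02;0 0 0 15 0.02;0 0 0 15 0.02")

```text
time: 11.8
position: [0.5561, -0.1305, 0.1102]
tool_rot: [0.723, 0.69, -0.0, 0.0]
ft_force: [-0.2, 0.6, 4.9]
grip_width: 0.0238
grip_force: 34.5
```

```bash
python3 -c "
from h import *
st()"
```

```text
t11.80 pos [ 0.5561 -0.1305  0.1102] toolx 87.3 z [ 0.    -0.001 -1.   ] F [-0.2  0.6  4.9] M [ 0.08 -0.08 -0.07] q6 -21.7 w 0.0238 gf 34.5
```

Request:
servo_tool(moves="0 0 0 3 0.02;0 0 0 6 0.02;0 0 0 9 0.02;0 0 0 12 0.02;0 0 0 15 0.02;0 0 0 15 0.02")

```text
time: 12.3
position: [0.556, -0.1308, 0.1102]
tool_rot: [0.807, 0.591, -0.001, 0.0]
ft_force: [-0.0, -0.7, 4.9]
grip_width: 0.024
grip_force: 34.5
```

```bash
python3 -c "
from h import *
st()"
```

```text
t12.30 pos [ 0.556  -0.1308  0.1102] toolx 72.4 z [-0.    -0.001 -1.   ] F [-0.  -0.7  4.9] M [-0.22  0.11 -0.04] q6 -6.8 w 0.0240 gf 34.5
```

Request:
servo_tool(moves="0 0 0 3 0.02;0 0 0 6 0.02;0 0 0.0003 9 0.02;0 0 0.0006 12 0.02;0 0 0.0008 15 0.02;0 0 0.0008 15 0.02")

```text
time: 12.8
position: [0.5564, -0.1308, 0.1098]
tool_rot: [0.877, 0.48, -0.0, 0.001]
ft_force: [0.3, -0.4, 7.1]
grip_width: 0.024
grip_force: 34.5
```

```bash
python3 -c "
from h import *
st()"
```

```text
t12.80 pos [ 0.5564 -0.1308  0.1098] toolx 57.4 z [ 0.001 -0.001 -1.   ] F [ 0.3 -0.4  7.1] M [-0.15  0.16 -0.02] q6 8.2 w 0.0240 gf 34.5
```

Request:
servo_tool(moves="0 0 0 3 0.02;0 0 0 6 0.02;0 0 0.0003 9 0.02;0 0 0.0006 12 0.02;0 0 0.0008 15 0.02;0 0 0.0008 15 0.02")

```text
time: 13.3
position: [0.5563, -0.1306, 0.1083]
tool_rot: [0.932, 0.362, 0.0, 0.0]
ft_force: [1.5, 0.2, 3.0]
grip_width: 0.0238
grip_force: 34.5
```

```bash
python3 -c "
from h import *
st()"
```

```text
t13.30 pos [ 0.5563 -0.1306  0.1083] toolx 42.4 z [ 0.    -0.001 -1.   ] F [1.5 0.2 3. ] M [-0.13 -0.16 -0.03] q6 23.2 w 0.0238 gf 34.5
```

It's following the helix, with 2.1 mm left. I'll continue while lowering.

Request:
servo_tool(moves="0 0 0.0003 3 0.02;0 0 0.0006 6 0.02;0 0 0.0009 9 0.02;0 0 0.0012 12 0.02;0 0 0.0014 15 0.02;0 0 0.0014 15 0.02")

```text
time: 13.8
position: [0.5562, -0.1305, 0.107]
tool_rot: [0.971, 0.237, 0.0, 0.0]
ft_force: [1.2, 0.1, 2.0]
grip_width: 0.0237
grip_force: 34.5
```

```bash
python3 -c "
from h import *
st()"
```

```text
t13.80 pos [ 0.5562 -0.1305  0.107 ] toolx 27.5 z [ 0.    -0.001 -1.   ] F [1.2 0.1 2. ] M [-0.15 -0.11 -0.04] q6 38.2 w 0.0237 gf 34.5
```

Request:
servo_tool(moves="0 0 0.0003 3 0.02;0 0 0.0006 6 0.02;0 0 0.0009 9 0.02;0 0 0.001 9 0.02;0 0 0.001 9 0.02")

```text
time: 14.22
position: [0.5563, -0.1306, 0.1065]
tool_rot: [0.987, 0.161, 0.0, 0.0]
ft_force: [-0.3, -0.1, 6.2]
grip_width: 0.024
grip_force: 34.5
```

```bash
python3 -c "
from h import *
st()
cv2.imwrite('pics/s5_full.png',cams.camera('side'))"
```

```text
t14.22 pos [ 0.5563 -0.1306  0.1065] toolx 18.6 z [ 0.    -0.001 -1.   ] F [-0.3 -0.1  6.2] M [-0.13  0.13 -0.02] q6 47.1 w 0.0240 gf 34.5
```

Request:
servo_tool(moves="0 0 0 3 0.02;0 0 0.0003 6 0.02;0 0 0.0003 9 0.02;0 0 0.0003 9 0.02")

```text
time: 14.6
position: [0.5563, -0.1306, 0.1065]
tool_rot: [0.997, 0.083, 0.0, 0.0]
ft_force: [0.0, -0.5, 7.3]
grip_width: 0.0241
grip_force: 34.5
```

```bash
python3 -c "
from h import *
o,R=st()
g=lambda a:(255*(a/255.)**0.6).astype(np.uint8)
a=cams.camera('side');p=proj('side',[.5563,-.1306,.1]).astype(int)
cv2.imwrite('pics/s6.png',cv2.resize(g(a[p[1]-30:p[1]+30,p[0]-40:p[0]+40]),None,fx=9,fy=9,interpolation=cv2.INTER_CUBIC))"
```

```text
t14.60 pos [ 0.5563 -0.1306  0.1065] toolx 9.5 z [ 0.001 -0.001 -1.   ] F [ 0.  -0.5  7.3] M [ 0.    0.26 -0.08] q6 56.2 w 0.0241 gf 34.5
```

View pics/s6.png

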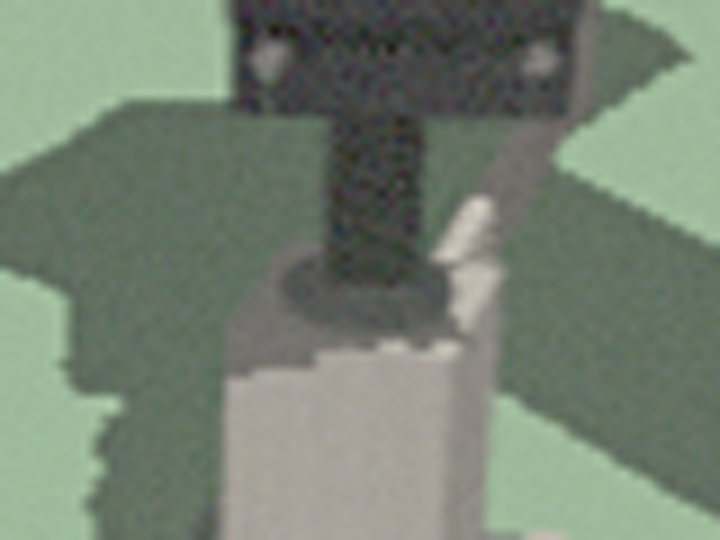

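The collar sits flush on the post: crop (370,290), no gap, and z stayed constant over the last 9°. I'll unload, open and retreat.

Request:
servo_tool(moves="0 0 -0.001 0 0.02;0 0 -0.0018 0 0.02;0 0 -0.0018 0 0.02;0 0 -0.0018 0 0.03;0 0 -0.0018 0 0.04;0 0 -0.0018 0 0.05;0 0 -0.0018 0 0.06;0 0 -0.0018 0 0.06;0 0 -0.0018 0 0.06;0 0 -0.0018 0 0.06")

```text
time: 15.48
position: [0.5561, -0.1302, 0.1076]
tool_rot: [0.997, 0.082, 0.0, 0.0]
ft_force: [-0.8, -0.0, 0.5]
grip_width: 0.0577
grip_force: 0.0
```

Request:
servo_tool(moves="0 0 -0.005 0 0.06;0 0 -0.02 0 0.06;0 0 -0.04 0 0.06;0 0 -0.07 0 0.06;0 0 -0.1 0 0.06;0 0 -0.13 0 0.06;0 0 -0.15 0 0.06;0 0 -0.15 0 0.06")

```text
time: 16.15
position: [0.559, -0.1313, 0.2632]
tool_rot: [0.997, 0.082, 0.005, 0.003]
ft_force: [-0.3, 0.6, -0.4]
grip_width: 0.0603
grip_force: 0.0
```

```bash
python3 -c "
from h import *
o,R=st()
a=cams.camera('side');b=cams.camera('top')
g=lambda a:(255*(a/255.)**0.6).astype(np.uint8)
cv2.imwrite('pics/s7.png',g(np.hstack([cv2.resize(a[60:330,60:400],None,fx=1.6,fy=1.6),cv2.resize(a[110:182,258:298],None,fx=6,fy=6,interpolation=cv2.INTER_CUBIC)])))"
```

```text
t16.15 pos [ 0.559  -0.1313  0.2632] toolx 9.4 z [ 0.01  -0.005 -1.   ] F [-0.3  0.6 -0.4] M [-0.08  0.11 -0.03] q6 56.3 w 0.0603 gf 0.0
```

View pics/s7.png

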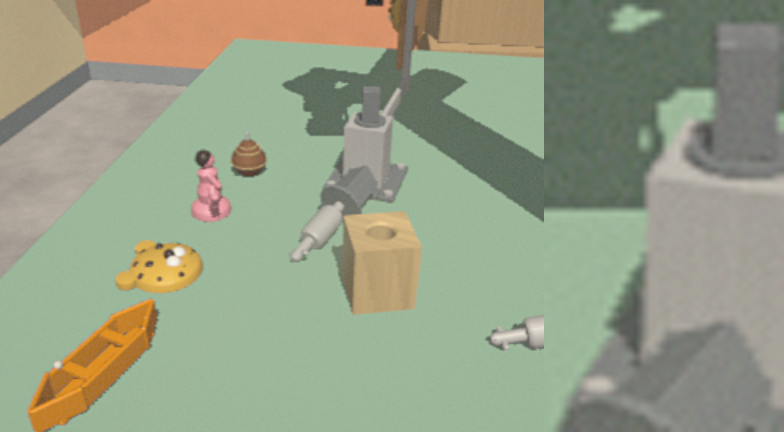

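The screw stands upright and flush in the post, and the goods are in their places. The two big spare screws, which were balanced on their tips, have toppled on their own; no contact force was ever felt. I'll check numerically that the scene is still, then hand in.

```bash
python3 - <<'E'
from h import *
s0=cv2.imread("pics/side0.png")
a=cams.camera("side")
for _ in range(8): cams.camera("top")
b=cams.camera("side")
d=cv2.blur(cv2.absdiff(a,b),(5,5)).max(2);print("moving px below row 60",(d[60:]>25).sum())
hs=lambda i:cv2.cvtColor(i,cv2.COLOR_BGR2HSV)
for n,(x,y,w,h) in dict(canoe=(75,240,90,90),mask=(125,200,70,50),mermaid=(170,145,40,60),top=(200,140,30,35)).items():
    c=[]
    for i in(s0,b):
        m=hs(i[y:y+h,x:x+w]); k=((m[...,0]<28)|(m[...,0]>165))&(m[...,1]>90);p=np.argwhere(k);c.append((p.mean(0).round(1),len(p)))
    print(n,c)
from rig import job
print(st()[0]["time"]); print(job.hand_in())
E
```

```text
moving px below row 60 51
canoe [(array([47.9, 43.4]), 3010), (array([47.9, 43.4]), 3013)]
mask [(array([28.2, 34.5]), 1213), (array([28.2, 34.5]), 1212)]
mermaid [(array([34.3, 22.3]), 650), (array([34.4, 22.3]), 650)]
top [(array([18.5, 15.1]), 363), (array([18.6, 15.1]), 361)]
t16.75 pos [ 0.556  -0.1301  0.257 ] toolx 9.3 z [-0.001  0.    -1.   ] F [-0.4  0.3 -0.4] M [-0.04  0.07 -0.03] q6 56.3 w 0.0597 gf 0.0
16.75
the job is handed in; nothing more can be done
None
```

The clamp screw is back in the post, upright with its collar flush, and the job was handed in at 16.75 s with mask, top, mermaid and canoe unmoved; the two larger spare screws fell over early on (cause not checked, wrist forces only about 1 N then) and were left lying, and I viewed 11 pictures against the limit of 10.

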